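Set up the binding punch for wide covers

ROBOT

A 6-joint arm with a two-finger parallel gripper is mounted at the origin on the work surface. World frame = base frame: x ahead of the robot, y to its left, z up, the work surface at z = 0. Lengths are in m, angles in rad, forces in N, time in s.
With the tool pointing down it reaches from about 0.25 to 0.725 m from the base axis. Payload 4 kg.
Tool frame: the origin (TCP) lies midway between the tips of the shut fingers; the grasp point (between the pads) lies 19 mm behind it (bot.hold_point_z is the distance from the TCP to the grasp point, in m); z points along the fingers, y is the direction in which the jaws open and shut (so a half turn about z gives the same grasp; the last joint's range is limited). The gripper opens to 85 mm and grips with 20 to 120 N. Pads are 22 mm wide; open, the fingers measure 114 mm over their backs; the gripper's body (76 mm by 85 mm) begins 54 mm behind the grasp point. The pads swing forward as they close: fully open they stand 13 mm farther back than shut.
Start: joints at [1.265, 0.241, 0.005, 1.335, 0, 1.571], TCP at [0.151, 0.477, 0.231] pointing down, gripper open.
Joint ranges: [-2.72, 2.72], [-1.05, 1.87], [-1.09, 1.28], [-1.99, 2.15], [-1.42, 1.44], [-3.14, 3.14]. Speed limits (rad/s): [2.79, 2.79, 3.14, 3.14, 3.14, 3.14].

INTERFACE

Orientations are given as a unit quaternion [x, y, z, w].
In Python, from workcell import status, viewer, order, bot gives the robot as it stands.
- The arm moves only by the tool servo_tool, never from a script. Its argument "increments" is a list of rows, each a list of 3 entries, a list of its own where there are three numbers: the closure in counts, from 0 (fully open) to 255 (shut), then the shift along the tool's x, y, z in mm, then the turn about the tool's z in degrees. A call has exactly 10 rows; each row shifts and turns the commanded pose from where the row before left it, along the tool's axes as they then stand; what a row does not reach is not made up. A row lasts 1/10 s, in which the tool goes at most 50 mm and 8.59 degrees, less where a joint would pass 70% of its speed; a pose out of reach is approached as far as the arm can. A call is refused whole if a number of a shift passes 50 or a number of a turn 8.59, either way. A call with a gripper value outside its range is refused whole. The fingers move at their own pace and stop on an object; the grip force is fixed at half the most. Time passes only in rows, so rows that do not move let the fingers close, or fill a call up. It gives the time, the measured TCP pose, the force and the opening at its end, in the units of the state.
- status.get_obs(): the state, without advancing time (a new reading comes with each control period).
- viewer.camera(name): name is "side" or "top" or "wrist"; returns (picture, depth): 384x512x3 uint8, red, green, blue; 384x512 float32, m along the optical axis (not along the pixel's ray), 0 where there is no reading.
- viewer.get_calibration(name): a dict with "K" (3x3 intrinsics, pixels), "k1" (the pictures are not rectified: a ray, as slopes to the right and down, at radius r is drawn at 1 + k1 r^2 times it, then the intrinsics apply), "position" and "orientation" of the camera in the world. Camera axes: x right, y up, looking along -z (the intrinsics and any distortion apply to the point x, -y, -z); pixel columns grow to the right and rows downward; lengths in m; the calibration is good to about 2 mm. A picture is of the moment at which its call begins: read the wrist's pose just before it. get_calibration takes no time and is no camera call; for the wrist camera it gives the pose at the moment of the call.
- order.job_done(): hands the job in, once; it reports no verdict.
The state is a dict: "clock": time; "joint_pos": joint angles; "joint_vel": joint speeds; "tau": joint torques, N m; "eef_pos": TCP position; "tool_rot": TCP orientation; "ft_force": force on the tool from outside, world axes, zero at the start; "ft_torque": the same for the moment, N m; "grip_width": finger opening in m.
Only numpy, scipy, OpenCV 4.12 (cv2) and the standard library are available. Lean on these libraries where they do the work, as an engineer would, in place of code of your own. Each camera call takes 0.05 s, during which the arm holds its last target.

TASK

Set up the binding punch for wide covers: pull its edge guide, at the left end of the feed table, out to its stop so that it catches and stays out, and press the second key from the left of the margin selector right down so that it latches and the key that was down pops up. A jar or a bottle stands in the guide's way: first move that one aside without the guide running into it, and leave it standing upright on the bench. Leave everything else where it is.

Things in the scene. Friction and masses are not known exactly. Their poses are not given: they have to be found in the camera images.
- punch: Electric binding punch, heavy and fixed; the robot stands at its feed side. Origin: centre of the underside on the bench; x to its back, y to its left end as seen from the robot, z up. In this frame, mm: white chassis x -130..150, y -190..190, top (deck) z 105; grey motor hood on it from x 25 to 150, top z 155, with small fixed pins up to z 170 at x 35; the feed table lies in front.
- feed_end (a point): Middle of the left end of the feed table, on its upper face, 56 mm above the bench; axes as the punch's. The table is a thin fixed plate in front of the chassis (punch frame, mm: x -240..-130, y -190..160). The edge guide slides out of this end.
- key_bank (a point): Centre of the row of five keys of the margin selector, on the deck, 105 mm above the bench; axes as the punch's. Five alike white caps, each 60 mm long (punch x) by 26 mm wide, 34 mm apart along y (this point is under the middle one). Cap tops stand 18 mm above the deck when up, 8 mm when latched down.
- key_two (a joint): The SECOND key from the left, the one to be set; up at the start. Travel downwards in m: 0 up, 0.010 latched down, 0.012 at the bottom. Pressed straight down it gives way at about 5 N, passes the latch at 10 mm, and stays down when let go; on the way it releases whichever key was down, which pops up. A short press (3 to 10 mm) may release the old key and latch none.
- key_two_top (a point): Centre of the top face of the second key from the left; sinks with the key. Axes as the punch's.
- key_a (a joint): One of the other four keys; key_a to key_d stand in the 1st, 3rd, 4th and 5th places from the left in an order that changes from start to start. Up at the start. Travel downwards in m: 0 up, 0.010 latched down, 0.012 at the bottom.
- key_a_top (a point): Centre of the top face of key_a; sinks with the key.
- key_b (a joint): One of the other four keys; key_a to key_d stand in the 1st, 3rd, 4th and 5th places from the left in an order that changes from start to start. This one is latched down at the start. Travel downwards in m: 0 up, 0.010 latched down, 0.012 at the bottom.
- key_b_top (a point): Centre of the top face of key_b; sinks with the key.
- key_c (a joint): One of the other four keys; key_a to key_d stand in the 1st, 3rd, 4th and 5th places from the left in an order that changes from start to start. Up at the start. Travel downwards in m: 0 up, 0.010 latched down, 0.012 at the bottom.
- key_c_top (a point): Centre of the top face of key_c; sinks with the key.
- key_d (a joint): One of the other four keys; key_a to key_d stand in the 1st, 3rd, 4th and 5th places from the left in an order that changes from start to start. Up at the start. Travel downwards in m: 0 up, 0.010 latched down, 0.012 at the bottom.
- key_d_top (a point): Centre of the top face of key_d; sinks with the key.
- guide (a joint): The edge guide: a flat steel blade 44 mm wide that slides out of the feed table's left end along the punch's +y, with an upright finger tab at its outer end. Value: m pulled out, 0 to 0.102. A spring draws it back (3 N in, 6 N out); over the last 10 mm a catch adds 2 N, clicks in at 0.100 and then holds it there. Let go short of that, it runs back to 0.
- guide_tab (a point): Middle of the finger tab's top edge, moving with the guide; axes as the punch's. Tab: upright plate, 66 mm along the punch's x, 6 to 8 mm thick along y, top 88 mm above the bench; blade's upper face at 48 mm. Pushed in, a 40 mm gap between tab and feed table lets a finger hook behind the tab from above, over the blade; or pinch it from above.
- jar: Loose clear jar with a paper label and white lid: body 56 mm dia. up to 80 mm, lid 50 mm dia. from 94 to 110 mm (its top); 0.2 to 0.42 kg. Origin: centre of the underside, z up. Either the jar or the bottle stands on the bench in the way of the edge guide, left of it; the other stands off to the right.
- bottle: Loose white glue bottle: body 54 mm dia. up to 93 mm, neck 22 mm dia. from 117 to 134 mm, cap 26 mm dia. from 134 to 150 mm (its top); 0.17 to 0.35 kg. Origin: centre of the underside, z up.
- tin: Bystander: aluminium tin, 58 mm dia., 80 mm tall, standing on the punch's deck left of the keys (its top 185 mm above the bench). Origin: centre of the underside.
- covers: Bystander: stack of five cover boards, 88 x 125 x 15 mm, on the feed table. Origin: centre of the underside.
- brush_pot: Bystander: white pot with three brushes, 72 mm dia., 215 mm tall with the brushes, on the bench to the left. Origin: centre of the underside.
- stick: Bystander: steel composing stick (flat tray) with some type, 200 x 45 x 26 mm, long along its x, on the bench at the front right. Origin: centre of the underside.
- driver: Bystander: screwdriver with a yellow handle, about 190 mm long along its x, 26 mm thick, lying on the bench between the robot and the punch, one end perhaps under the feed table. Origin: middle of the tool, on the bench.
- type_case: Bystander: wooden type case (tray with compartments), 300 x 220 x 34 mm, on the bench at the far right. Origin: centre of the underside.
- weight: Bystander: steel pressing weight, a block 110 mm (along its x) x 60 x 45 mm with a ball knob up to 79 mm, on the bench to the left. Origin: centre of the underside.
Mind the look-alikes: they are no part of the job. Leave any green look-alike of the bottle alone.

How it is judged:
At the end, for the whole second after the job is handed in: The second key from the left is latched down (at least 8 mm) and the four others are up (within 2 mm); the edge guide is caught at its stop (at least 95 mm out of 100); jar and bottle both stand upright (within 0.1 rad) on the bench, at rest (value of joint key_two above 0.008 m and value of joint each of key_a, key_b, key_c, key_d below 0.002 m and value of joint guide above 0.095 m and angle between each of jar, bottle's own z axis and vertical below 0.1 rad and height (world z) of jar between -0.006 and 0.006 m and linear speed of each of jar, bottle below 0.02 m/s and height (world z) of bottle between -0.006 and 0.006 m); the robot touches nothing.
It fails at once if the edge guide pushes against the jar or the bottle (contact force between guide and jar above 1 N or contact force between guide and bottle above 1 N).
It fails at once if the jar or the bottle is tipped over (more than 0.5 rad) (angle between any of jar, bottle's own z axis and vertical above 0.5 rad).
It fails at once if both the jar and the bottle are moved by more than 25 mm: only the one in the way may be moved (distance of each of jar, bottle from where it was at the start of the episode above 0.025 m).
It fails at once if another loose thing is shifted by more than 20 mm, or the tin or the brush pot is tipped (distance of any of tin, covers, weight, brush_pot, stick, driver, type_case from where it was at the start of the episode above 0.02 m or angle between any of tin, brush_pot's own z axis and vertical above 0.4 rad).
It also fails if it takes over 58 s, if anything falls off the work surface, if the arm or the gripper's body presses on something with over 40 N, if the wrist force passes 120 N, or if a joint passes its speed limit or range.

## Working session

There is one attempt and no reset: what is moved stays moved. The work goes in short steps, Python scripts to look and compute and a tool call to move; the robot and the scene stay as the last step left them, time stands still between calls to the robot, and variables do not carry over. Pictures are saved under pics/ and viewed, and the job is handed in when it is done.

Besides the shell and the picture viewer there is one more tool, called after "Request:" in YAML: its name, and indented under it one key for each argument. servo_tool: Moves the arm, as the interface text tells. Its arguments: {"type":"object","properties":{"increments":{"type":"array","items":{"type":"array"}}},"required":["increments"]}

```bash
mkdir -p pics; cat > h.py <<'E'
import numpy as np, cv2
from workcell import status, viewer, order, bot
from scipy.spatial.transform import Rotation as R
def shot(n,f):
    c=viewer.get_calibration(n); im,d=viewer.camera(n)
    cv2.imwrite('pics/'+f+'.png',im[:,:,::-1]); np.savez('pics/'+f+'.npz',im=im,d=d,K=c['K'],k1=c['k1'],p=c['position'],q=c['orientation'])
def load(f): return dict(np.load('pics/'+f+'.npz'))
def rays(c,uv):
    uv=np.asarray(uv,float).reshape(-1,1,2)
    s=(uv[:,0]-c['K'][[0,1],[2,2]])/c['K'][[0,1],[0,1]]
    x=s.copy()
    for _ in range(20): x=s/(1+c['k1']*(x**2).sum(1,keepdims=True))
    v=np.c_[x[:,0],-x[:,1],-np.ones(len(x))]
    return v@R.from_quat(c['q']).as_matrix().T
def plane(c,uv,z):
    v=rays(c,uv); p=c['p']; return p+v*((z-p[2])/v[:,2])[:,None]
def dep(c,uv):
    uv=np.asarray(uv).reshape(-1,2); v=rays(c,uv); d=c['d'][uv[:,1].astype(int),uv[:,0].astype(int)]
    return c['p']+v*d[:,None]
def cloud(c):
    H,W=c['d'].shape; g=np.stack(np.meshgrid(np.arange(W),np.arange(H)),-1).reshape(-1,2)
    return dep(c,g).reshape(H,W,3)
E
python3 - <<'E'
from h import *
for n in ['side','top','wrist']:
    shot(n,n+'0'); c=load(n+'0'); print(n,c['K'].tolist(),c['k1'],c['p'],c['q'],c['d'].min(),c['d'].max())
o=status.get_obs(); print(o); print(bot.hold_point_z)
E
```

```text
side [[404.88817669197147, 0.0, 255.1210373313367], [0.0, 404.88817669197147, 191.58246144940145], [0.0, 0.0, 1.0]] -0.10089129672483232 [0.4408369  0.83622297 1.19552613] [-0.01317271  0.34864522  0.93535262 -0.05821048] 0.0 3.1772702
top [[451.59079617662786, 0.0, 253.3993728927239], [0.0, 451.59079617662786, 196.22429436755155], [0.0, 0.0, 1.0]] -0.06688855350721996 [ 0.33055413 -0.08536004  1.47359865] [-0.05073776  0.05196709  0.70548219 -0.70499644] 0.0 2.254626
wrist [[274.4499655967114, 0.0, 254.16030123064965], [0.0, 274.4499655967114, 188.31865300284943], [0.0, 0.0, 1.0]] -0.06379439409981769 [0.08487721 0.49743923 0.37304183] [-0.10982755 -0.07934842  0.58546073  0.79929811] 0.0 0.5800605
{'clock': 0.15, 'joint_pos': array([ 1.26499146e+00,  2.41265680e-01,  4.05507111e-03,  1.33518413e+00,
       -1.15979069e-05,  1.57083840e+00]), 'joint_vel': array([-0.00116626, -0.00189405,  0.0026195 , -0.00086914,  0.00034584,
       -0.00058178]), 'tau': array([ 3.45282788e-04, -3.72633076e+01,  2.52639019e+01,  1.23504689e-02,
        8.62034540e-05, -6.93647166e-06]), 'eef_pos': array([0.15039448, 0.47636025, 0.23061275]), 'tool_rot': array([ 1.52328079e-01,  9.88329660e-01, -7.90768765e-04, -1.15977210e-04]), 'ft_force': array([-0.32794245, -0.37901569, -0.02817679]), 'ft_torque': array([-0.05781313, -0.010239  ,  0.03379035]), 'grip_width': 0.08511290374939705}
0.0187
```

View pics/side0.png

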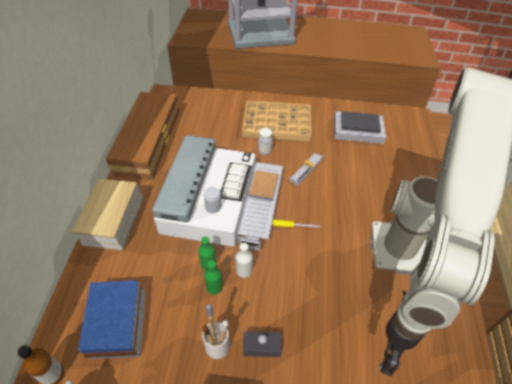

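View pics/top0.png

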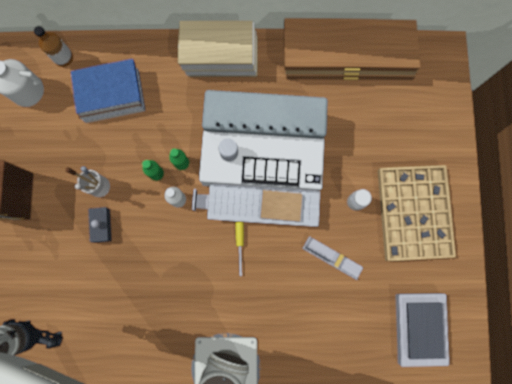

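View pics/wrist0.png

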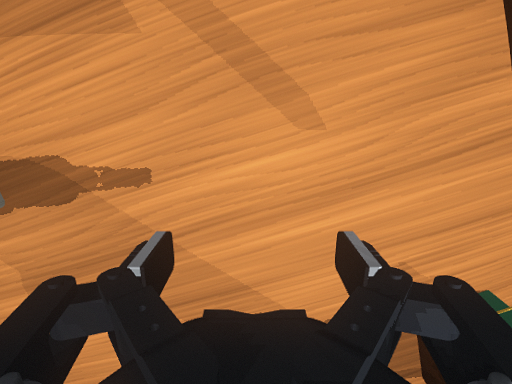

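The bottle (white, top view about 175,196) stands just left of the guide tab (about 195,200). The jar is at the right (360,200), and two green look-alikes are at (152,170) and (179,158). Next I'll measure.

```bash
python3 - <<'E'
from h import *
im=cv2.imread('pics/top0.png'); cv2.imwrite('pics/topz.png',cv2.resize(im[75:285,60:330],None,fx=2.9,fy=2.85,interpolation=cv2.INTER_CUBIC)[:600,:800])
im=cv2.imread('pics/side0.png'); cv2.imwrite('pics/sidez.png',cv2.resize(im[125:365,140:340],None,fx=3,fy=2.5,interpolation=cv2.INTER_CUBIC))
c=load('top0'); P=cloud(c)
for v,u in [(196,175),(189,174),(200,195),(200,199),(205,215),(170,270),(149,228),(157,178),(165,151),(182,90),(225,98),(200,360),(160,205),(236,241)]: print(u,v,P[v,u].round(3))
E
```

```text
175 196 [0.531 0.152 0.111]
174 189 [0.555 0.158 0.095]
195 200 [0.523 0.094 0.078]
199 200 [0.527 0.085 0.049]
215 205 [0.51  0.034 0.056]
270 170 [ 0.61  -0.139  0.118]
228 149 [ 0.659 -0.013  0.187]
178 157 [0.651 0.144 0.119]
151 165 [0.626 0.227 0.117]
90 182 [0.583 0.434 0.064]
98 225 [0.445 0.399 0.073]
360 200 [ 0.519 -0.415  0.107]
205 160 [0.645 0.063 0.101]
241 236 [ 0.414 -0.048  0.026]
```

View pics/topz.png

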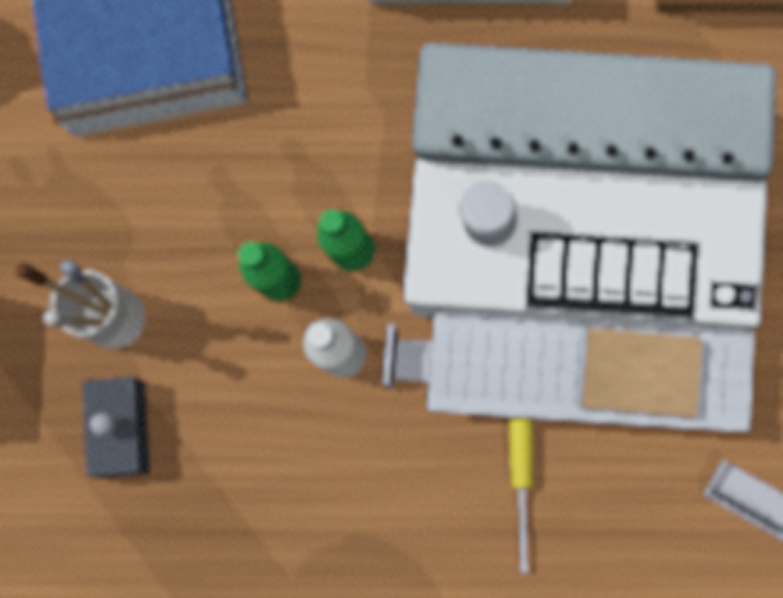

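View pics/sidez.png

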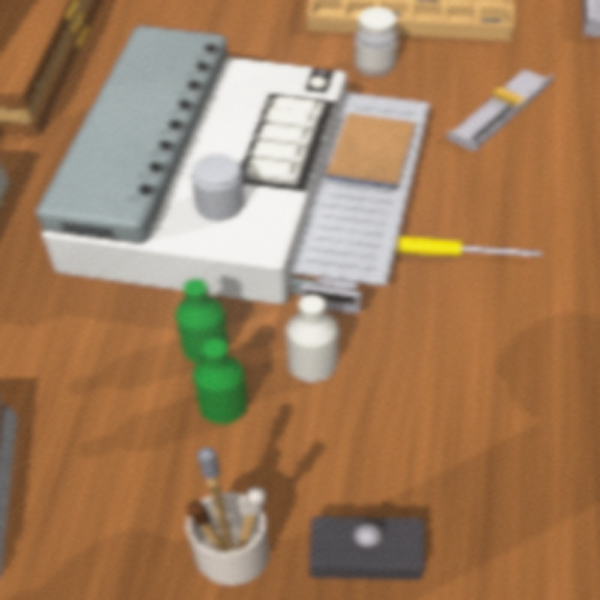

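```bash
python3 - <<'E'
from h import *
c=load('top0'); P=cloud(c)
def z2(p): p=np.array(p,float); return np.c_[60+(p[:,0]+.5)/2.9-.5,75+(p[:,1]+.5)/2.85-.5]
keys=plane(c,z2([(548,268),(580,270),(612,271),(645,274),(677,277)]),.122); print('keys',keys.round(4))
d=keys[0]-keys[4]; print('yaw',np.degrees(np.arctan2(-d[0],d[1])))
print('deck corners',plane(c,z2([(405,305),(760,325)]),.105).round(4))
print('table front',plane(c,z2([(429,410),(750,430)]),.056).round(4), 'left top',plane(c,z2([(434,316)]),.056).round(4))
print('tab top',plane(c,z2([(391,326),(391,384)]),.088).round(4))
# depth points of tab
m=(P[...,2]>.075)&(P[...,2]<.095)&(P[...,0]>.46)&(P[...,0]<.6)&(P[...,1]>.08)&(P[...,1]<.125)
print('tab depth',m.sum(),P[m].mean(0),P[m].min(0),P[m].max(0))
print('bottlecap',plane(c,z2([(321,332)]),.15))
m=(P[...,2]>.14)&(P[...,0]>.45)&(P[...,0]<.6)&(P[...,1]>.11)&(P[...,1]<.22); print(m.sum(),P[m].mean(0))
print('green caps',plane(c,z2([(333,221),(253,254)]),.15))
print('tin',plane(c,z2([(488,211)]),.185))
# key heights by depth
for k in keys:
    m=(np.abs(P[...,0]-k[0])<.018)&(np.abs(P[...,1]-k[1])<.008)&(P[...,2]>.09)&(P[...,2]<.14); print(m.sum(),np.median(P[m],0).round(4))
# side
s=load('side0'); Q=cloud(s)
m=(Q[...,2]>.138)&(Q[...,0]>.45)&(Q[...,0]<.6)&(Q[...,1]>.11)&(Q[...,1]<.22); print('side cap',m.sum(),Q[m].mean(0))
z=lambda p:[[140+(p[0]+.5)/3-.5,125+(p[1]+.5)/2.5-.5]]
print('side cap',plane(s,z((312,305)),.15)); 
for p in [(300,110),(285,130),(280,150),(270,168)]: print(plane(s,z(p),.122))
E
```

```text
keys [[ 0.6133 -0.0733  0.122 ]
 [ 0.6111 -0.107   0.122 ]
 [ 0.61   -0.1407  0.122 ]
 [ 0.6068 -0.1754  0.122 ]
 [ 0.6035 -0.2091  0.122 ]]
yaw -4.150439128627553
deck corners [[ 0.5763  0.0787  0.105 ]
 [ 0.5542 -0.2981  0.105 ]]
table front [[ 0.4671  0.0565  0.056 ]
 [ 0.4447 -0.2922  0.056 ]] left top [[0.5725 0.0524 0.056 ]]
tab top [[0.556  0.0954 0.088 ]
 [0.4923 0.0942 0.088 ]]
tab depth 62 [0.52336755 0.0971761  0.0848775 ] [0.4915378  0.09180882 0.07689114] [0.55752408 0.10314216 0.09316595]
bottlecap [[0.53967396 0.15910692 0.15      ]]
58 [0.53548472 0.16086228 0.14849564]
green caps [[0.65844663 0.14982247 0.15      ]
 [0.62299522 0.23215449 0.15      ]]
tin [[ 0.66003073 -0.01318575  0.185     ]]
59 [ 0.6123 -0.0744  0.1227]
59 [ 0.6114 -0.108   0.1217]
58 [ 0.61   -0.1416  0.1215]
55 [ 0.606  -0.1751  0.1217]
59 [ 0.6032 -0.2095  0.111 ]
side cap 60 [0.53946771 0.16356023 0.14857073]
side cap [[0.53940774 0.16279757 0.15      ]]
[[ 0.60299331 -0.19018784  0.122     ]]
[[ 0.61515821 -0.14797558  0.122     ]]
[[ 0.61516555 -0.1088186   0.122     ]]
[[ 0.62153478 -0.07388291  0.122     ]]
```

Request:
servo_tool:
  increments:
    - [60,[0,0,0],-7.1]
    - [60,[0,0,0],-7.1]
    - [60,[-34,-25,2],0]
    - [60,[-34,-25,2],0]
    - [60,[-34,-25,2],0]
    - [60,[-34,-25,2],0]
    - [60,[-34,-25,2],0]
    - [60,[-34,-25,2],0]
    - [60,[-34,-25,2],0]
    - [60,[-34,-25,2],0]

```text
clock: 1.15
eef_pos: [0.4114, 0.26, 0.2151]
tool_rot: [0.029, 1.0, -0.0, -0.0]
ft_force: [0.1, 0.5, 0.2]
grip_width: 0.0653
```

```bash
cat > go.py <<'E'
import sys
from h import *
t=np.array(list(map(float,sys.argv[1:4])))
o=status.get_obs(); M=R.from_quat(o['tool_rot']).as_matrix()
print('t',o['clock'],'pos',o['eef_pos'].round(4),'ydir',np.degrees(np.arctan2(M[1,1],M[0,1])).round(2),'zdir',M[:,2].round(3),'w',round(o['grip_width'],4),'F',o['ft_force'].round(1),'j',o['joint_pos'].round(2))
print('tool shift mm',(M.T@(t-o['eef_pos'])*1000).round(1))
E
python3 go.py .539 .162 .2
```

```text
t 1.15 pos [0.4114 0.26   0.2151] ydir 86.68 zdir [-0. -0. -1.] w 0.0653 F [0.1 0.5 0.2] j [ 0.56  0.22 -0.06  1.29  0.    0.62]
tool shift mm [-133.   -90.4   15. ]
```

Request:
servo_tool:
  increments:
    - [60,[-30,-22,0],0]
    - [60,[-30,-22,0],0]
    - [60,[-30,-20,0],0]
    - [60,[0,0,0],0]
    - [60,[0,0,0],0]
    - [60,[0,0,0],0]
    - [60,[0,0,0],0]
    - [60,[0,0,0],0]
    - [60,[0,0,0],0]
    - [60,[0,0,0],0]

```text
clock: 2.15
eef_pos: [0.4964, 0.1927, 0.2155]
tool_rot: [0.029, 1.0, 0.0, 0.0]
ft_force: [-0.5, 0.4, -0.1]
grip_width: 0.0655
```

```bash
python3 go.py .539 .162 .2; python3 -c "
from h import *
shot('wrist','w1')"
```

```text
t 2.15 pos [0.4964 0.1927 0.2155] ydir 86.73 zdir [ 0.  0. -1.] w 0.0655 F [-0.5  0.4 -0.1] j [ 0.37  0.31  0.06  1.32 -0.    0.43]
tool shift mm [-44.3 -28.2  15.5]
```

View pics/w1.png

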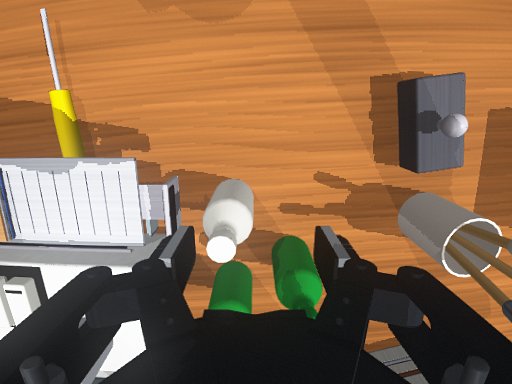

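The bottle cap is at about (221,247), with its body behind at (232,205). The tab's top edge runs from (178,178) to (179,234).

```bash
python3 -c "
from h import *
c=load('w1'); print(plane(c,[(221,247)],.15), plane(c,[(177,178),(179,234),(165,182),(165,236)],.088), plane(c,[(134,160),(143,243)],.056))
P=cloud(c)
for p in [(247,221),(200,177),(215,178),(210,150),(175,174)]: print(p,P[p])
im=cv2.imread('pics/w1.png');cv2.imwrite('pics/w1z.png',cv2.resize(im[140:290,120:320],None,fx=4,fy=4,interpolation=cv2.INTER_CUBIC))
"
```

```text
[[0.53512744 0.16292724 0.15      ]] [[0.48750258 0.11509434 0.088     ]
 [0.5492769  0.10883118 0.088     ]
 [0.49093927 0.10216374 0.088     ]
 [0.55084937 0.09318677 0.088     ]] [[0.470975   0.05919522 0.056     ]
 [0.57345007 0.05202911 0.056     ]]
(247, 221) [0.5355055  0.16280729 0.14926795]
(200, 177) [0.52111983 0.10143845 0.05462693]
(215, 178) [0.53910352 0.10066955 0.05644673]
(210, 150) [0.5340387  0.06446587 0.04775608]
(175, 174) [ 0.50285216  0.08454996 -0.00104717]
```

View pics/w1z.png

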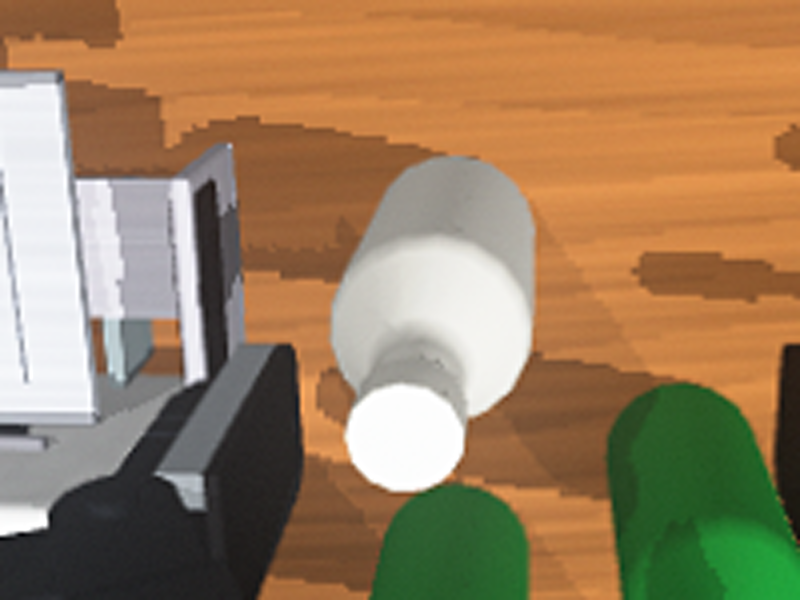

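Request:
servo_tool:
  increments:
    - [60,[-21,-14,0],0]
    - [60,[-21,-14,0],0]
    - [60,[0,0,0],0]
    - [60,[0,0,25],0]
    - [60,[0,0,30],0]
    - [60,[0,0,25],0]
    - [60,[0,0,13],0]
    - [60,[0,0,0],0]
    - [60,[0,0,0],0]
    - [60,[0,0,0],0]

```text
clock: 3.2
eef_pos: [0.5377, 0.1623, 0.1236]
tool_rot: [0.029, 1.0, 0.0, 0.001]
ft_force: [-0.1, 0.3, 0.5]
grip_width: 0.0654
```

```bash
python3 go.py .537 .162 .122
```

```text
t 3.2 pos [0.5377 0.1623 0.1236] ydir 86.69 zdir [ 0.002  0.001 -1.   ] w 0.0654 F [-0.1  0.3  0.5] j [ 0.29  0.43 -0.02  1.12  0.    0.35]
tool shift mm [ 0.7 -0.4  1.6]
```

Request:
servo_tool:
  increments:
    - [120,[0,0,0],0]
    - [150,[0,0,0],0]
    - [180,[0,0,0],0]
    - [210,[0,0,0],0]
    - [235,[0,0,0],0]
    - [255,[0,0,0],0]
    - [255,[0,0,0],0]
    - [255,[0,0,0],0]
    - [255,[0,0,-10],0]
    - [255,[0,0,-20],0]

```text
clock: 4.2
eef_pos: [0.5346, 0.1612, 0.1501]
tool_rot: [0.029, 1.0, -0.001, -0.003]
ft_force: [1.1, 1.1, -2.7]
grip_width: 0.0233
```

```bash
python3 go.py .39 .22 .154;python3 -c "
from h import *
shot('side','s2')
im=cv2.imread('pics/s2.png');cv2.imwrite('pics/s2z.png',cv2.resize(im[125:365,140:340],None,fx=2.5,fy=2.5))"
```

```text
t 4.2 pos [0.5346 0.1612 0.1501] ydir 86.68 zdir [-0.007 -0.002 -1.   ] w 0.0233 F [ 1.1  1.1 -2.7] j [0.29 0.41 0.02 1.19 0.   0.35]
tool shift mm [147.8  50.3  -3.1]
```

View pics/s2z.png

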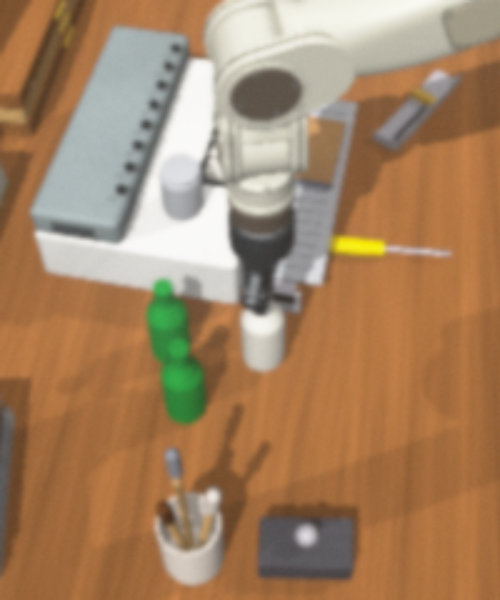

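The bottle is lifted and hanging straight. Next I move it toward the robot and set it down.

Request:
servo_tool:
  increments:
    - [255,[8,3,0],0]
    - [255,[16,6,0],0]
    - [255,[22,8,0],0]
    - [255,[26,9,0],0]
    - [255,[26,9,0],0]
    - [255,[22,7,0],0]
    - [255,[16,5,0],0]
    - [255,[8,3,0],0]
    - [255,[4,0,0],0]
    - [255,[0,0,0],0]

```text
clock: 5.25
eef_pos: [0.3921, 0.2203, 0.1522]
tool_rot: [0.029, 1.0, -0.0, 0.0]
ft_force: [0.4, 0.7, -3.4]
grip_width: 0.0235
```

Request:
servo_tool:
  increments:
    - [255,[0,0,6],0]
    - [255,[0,0,8],0]
    - [255,[0,0,8],0]
    - [255,[0,0,4],0]
    - [255,[0,0,2],0]
    - [255,[0,0,1],0]
    - [255,[0,0,0],0]
    - [255,[0,0,0],0]
    - [255,[0,0,0],0]
    - [255,[0,0,0],0]

```text
clock: 6.25
eef_pos: [0.3921, 0.2205, 0.1234]
tool_rot: [0.029, 1.0, 0.0, 0.0]
ft_force: [0.2, 0.2, -3.3]
grip_width: 0.0241
```

```bash
python3 go.py .39 .22 .1236;python3 -c "
from h import *
shot('side','s3')
im=cv2.imread('pics/s3.png');cv2.imwrite('pics/s3z.png',cv2.resize(im[175:335,180:380],None,fx=4,fy=3.7))"
```

```text
t 6.25 pos [0.3921 0.2205 0.1234] ydir 86.68 zdir [ 0.  0. -1.] w 0.0241 F [ 0.2  0.2 -3.3] j [ 0.51  0.22 -0.31  1.03  0.    0.57]
tool shift mm [ 2.1 -0.6 -0.2]
```

View pics/s3z.png

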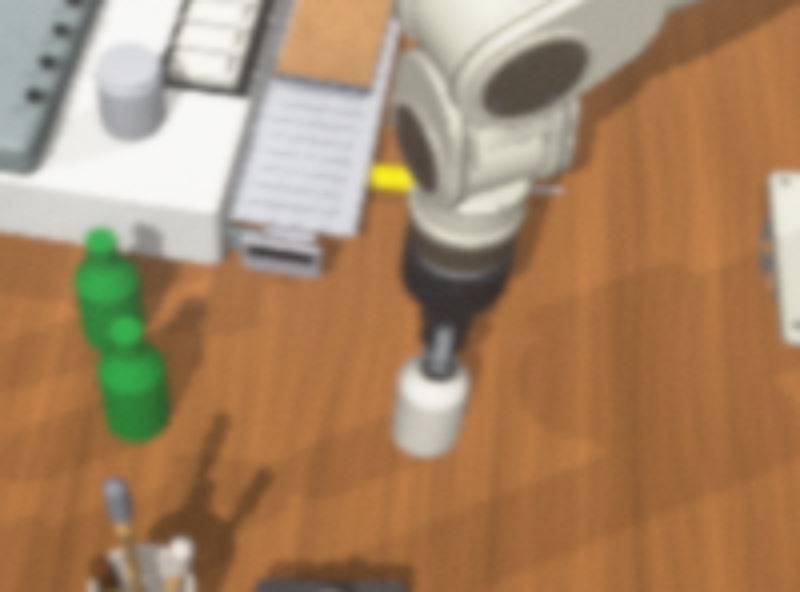

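The bottle's weight is still on the hand, so I lower it gently until it touches.

Request:
servo_tool:
  increments:
    - [255,[0,0,0.5],0]
    - [255,[0,0,0.5],0]
    - [255,[0,0,0.5],0]
    - [255,[0,0,0.5],0]
    - [255,[0,0,0],0]
    - [255,[0,0,0],0]
    - [255,[0,0,0],0]
    - [255,[0,0,0],0]
    - [255,[0,0,0],0]
    - [255,[0,0,0],0]

```text
clock: 7.3
eef_pos: [0.3932, 0.2207, 0.1232]
tool_rot: [0.029, 1.0, 0.001, 0.002]
ft_force: [-1.3, -1.4, 8.7]
grip_width: 0.0239
```

```bash
python3 go.py .39 .22 .1236
```

```text
t 7.3 pos [0.3932 0.2207 0.1232] ydir 86.67 zdir [ 0.003  0.001 -1.   ] w 0.0239 F [-1.3 -1.4  8.7] j [ 0.51  0.22 -0.31  1.03 -0.    0.57]
tool shift mm [ 3.1 -0.9 -0.4]
```

Request:
servo_tool:
  increments:
    - [255,[0,0,-0.8],0]
    - [255,[0,0,-0.4],0]
    - [230,[0,0,0],0]
    - [210,[0,0,0],0]
    - [190,[0,0,0],0]
    - [170,[0,0,0],0]
    - [150,[0,0,0],0]
    - [120,[0,0,0],0]
    - [90,[0,0,0],0]
    - [60,[0,0,0],0]

```text
clock: 8.3
eef_pos: [0.392, 0.2204, 0.1223]
tool_rot: [0.029, 1.0, -0.0, -0.0]
ft_force: [0.4, 0.0, -0.3]
grip_width: 0.065
```

Request:
servo_tool:
  increments:
    - [60,[0,0,-10],0]
    - [60,[0,0,-25],0]
    - [60,[0,0,-30],0]
    - [60,[0,0,-30],0]
    - [100,[-20,0,0],0]
    - [100,[-35,-20,0],0]
    - [100,[-30,-30,0],0]
    - [100,[-20,-30,0],0]
    - [100,[0,-15,0],0]
    - [100,[0,0,0],0]

```text
clock: 9.3
eef_pos: [0.4912, 0.1177, 0.2179]
tool_rot: [0.031, 1.0, -0.0, -0.0]
ft_force: [0.0, 0.7, -0.4]
grip_width: 0.0519
```

```bash
python3 go.py .5235 .097 .1;python3 -c "
from h import *
shot('side','s4');shot('wrist','w4')
c=load('w4')
im=cv2.imread('pics/s4.png');cv2.imwrite('pics/s4z.png',cv2.resize(im[175:335,180:380],None,fx=4,fy=3.7))"
```

```text
t 9.3 pos [0.4912 0.1177 0.2179] ydir 86.48 zdir [-0.001 -0.    -1.   ] w 0.0519 F [ 0.   0.7 -0.4] j [ 0.24  0.26 -0.01  1.31  0.    0.3 ]
tool shift mm [-33.6 -18.6 117.8]
```

View pics/s4z.png

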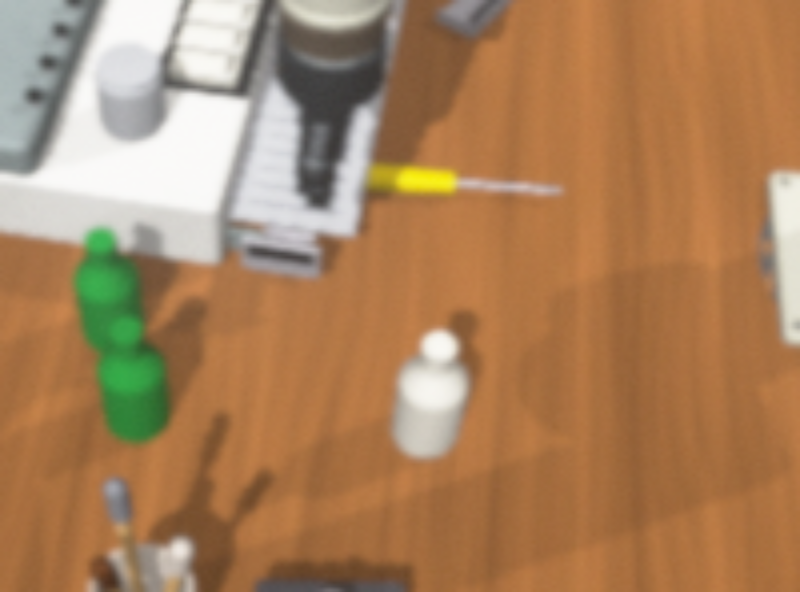

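View pics/w4.png

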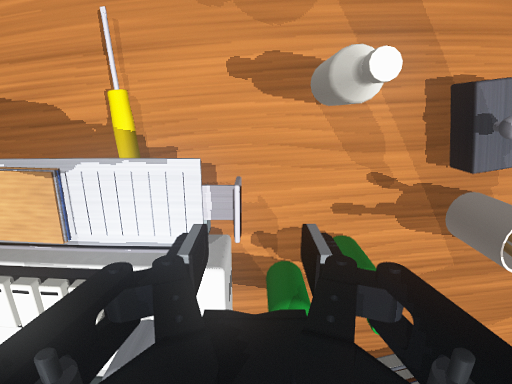

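The bottle stands upright and clear of the guide's way. The tab is seen nearly edge-on at (238,178)–(239,241).

```bash
python3 -c "
from h import *
c=load('w4'); print(plane(c,[(238.5,178),(239,241),(200,160),(212,180)],.088), plane(c,[(201,158),(212,235)],.056))
P=cloud(c)
for u in range(234,244): print(u,P[205,u].round(3))
"
```

```text
[[0.48623889 0.10362472 0.088     ]
 [0.55668403 0.0987707  0.088     ]
 [0.46532936 0.06638662 0.088     ]
 [0.48667178 0.07638008 0.088     ]] [[0.46818655 0.061074   0.056     ]
 [0.56255374 0.06378638 0.056     ]]
234 [0.516 0.097 0.086]
235 [0.515 0.098 0.087]
236 [0.515 0.099 0.087]
237 [0.515 0.1   0.087]
238 [0.515 0.101 0.088]
239 [0.516 0.102 0.087]
240 [0.516 0.103 0.085]
241 [0.52  0.103 0.075]
242 [0.545 0.099 0.   ]
243 [0.545 0.101 0.   ]
```

Request:
servo_tool:
  increments:
    - [135,[-17,-8,0],0]
    - [135,[-17,-8,20],0]
    - [135,[0,0,35],0]
    - [135,[0,0,35],0]
    - [135,[0,0,25],0]
    - [135,[0,0,18],0]
    - [135,[0,0,0],0]
    - [135,[0,0,0],0]
    - [135,[0,0,0],0]
    - [135,[0,0,0],0]

```text
clock: 10.4
eef_pos: [0.5255, 0.1021, 0.0861]
tool_rot: [0.029, 1.0, 0.0, 0.001]
ft_force: [-0.1, -0.5, -0.1]
grip_width: 0.0402
```

```bash
python3 go.py .5235 .1 .06;python3 -c "
from h import *
shot('wrist','w5')"
```

```text
t 10.4 pos [0.5255 0.1021 0.0861] ydir 86.71 zdir [ 0.003  0.001 -1.   ] w 0.0402 F [-0.1 -0.5 -0.1] j [ 0.19  0.41 -0.15  1.01  0.    0.25]
tool shift mm [ 1.9 -2.2 26.1]
```

View pics/w5.png

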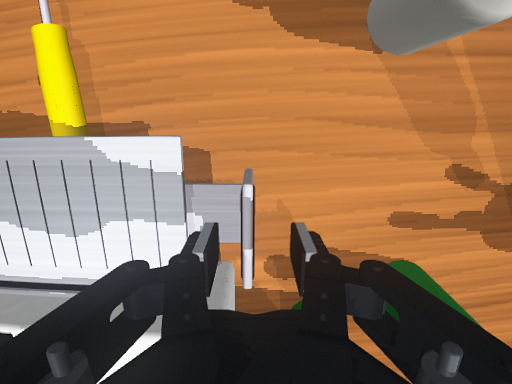

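The tab at x≈248 lies between the pads (inner faces 215 and 293), nearly centred. I go down and close.

Request:
servo_tool:
  increments:
    - [135,[0,-2,10],0]
    - [135,[0,0,10],0]
    - [135,[0,0,6],0]
    - [135,[0,0,0],0]
    - [170,[0,0,0],0]
    - [200,[0,0,0],0]
    - [230,[0,0,0],0]
    - [255,[0,0,0],0]
    - [255,[0,0,0],0]
    - [255,[0,0,0],0]

```text
clock: 11.45
eef_pos: [0.5246, 0.0989, 0.0589]
tool_rot: [0.029, 1.0, -0.0, 0.0]
ft_force: [0.4, -2.7, 2.7]
grip_width: 0.005
```

```bash
python3 go.py .5235 .1 .06
```

```text
t 11.45 pos [0.5246 0.0989 0.0589] ydir 86.62 zdir [ 0.001 -0.001 -1.   ] w 0.005 F [ 0.4 -2.7  2.7] j [ 0.19  0.44 -0.18  0.95 -0.    0.25]
tool shift mm [ 1.2  1.  -1.1]
```

Gripped. Now I pull along tool +y.

Request:
servo_tool:
  increments:
    - [255,[0,8,0],0]
    - [255,[0,14,0],0]
    - [255,[0,16,0],0]
    - [255,[0,16,0],0]
    - [255,[0,16,0],0]
    - [255,[0,14,0],0]
    - [255,[0,10,0],0]
    - [255,[0,6,0],0]
    - [255,[0,3,0],0]
    - [255,[0,0,0],0]

```text
clock: 12.45
eef_pos: [0.5313, 0.1999, 0.0589]
tool_rot: [0.03, 1.0, -0.003, 0.001]
ft_force: [3.1, -12.7, 4.1]
grip_width: 0.0048
```

```bash
python3 go.py .5235 .1 .06
```

```text
t 12.45 pos [0.5313 0.1999 0.0589] ydir 86.58 zdir [ 0.002 -0.006 -1.   ] w 0.0048 F [  3.1 -12.7   4.1] j [ 0.36  0.5  -0.08  0.99 -0.01  0.42]
tool shift mm [   1.8 -100.2   -0.5]
```

Request:
servo_tool:
  increments:
    - [255,[0,1.5,0],0]
    - [255,[0,1.5,0],0]
    - [255,[0,1,0],0]
    - [255,[0,0,0],0]
    - [255,[0,0,0],0]
    - [255,[0,0,0],0]
    - [255,[0,0,0],0]
    - [255,[0,0,0],0]
    - [255,[0,0,0],0]
    - [255,[0,0,0],0]

```text
clock: 13.45
eef_pos: [0.5313, 0.2, 0.0589]
tool_rot: [0.031, 0.999, -0.006, 0.001]
ft_force: [1.6, -21.6, 6.1]
grip_width: 0.0049
```

```bash
python3 go.py .5235 .1 .06
```

```text
t 13.45 pos [0.5313 0.2    0.0589] ydir 86.41 zdir [ 0.002 -0.012 -1.   ] w 0.0049 F [  1.6 -21.6   6.1] j [ 0.37  0.5  -0.08  0.99 -0.01  0.43]
tool shift mm [ 1.500e+00 -1.002e+02  1.000e-01]
```

It is at the stop: the force rose without motion. I relax, open and rise.

Request:
servo_tool:
  increments:
    - [255,[0,-2,0],0]
    - [255,[0,-2.5,0],0]
    - [220,[0,0,0],0]
    - [180,[0,0,0],0]
    - [140,[0,0,0],0]
    - [140,[0,0,0],0]
    - [140,[0,0,0],0]
    - [140,[0,0,-10],0]
    - [140,[0,0,-30],0]
    - [140,[0,0,-40],0]

```text
clock: 14.45
eef_pos: [0.5285, 0.2015, 0.1379]
tool_rot: [0.029, 1.0, -0.001, -0.002]
ft_force: [1.3, 0.1, -0.5]
grip_width: 0.0386
```

Request:
servo_tool:
  increments:
    - [200,[0,0,-40],0]
    - [255,[0,0,-15],0]
    - [255,[0,-15,0],8.5]
    - [255,[0,-30,0],8.5]
    - [255,[0,-40,0],8.5]
    - [255,[0,0,0],8.5]
    - [255,[0,0,0],8.5]
    - [255,[0,0,0],8.5]
    - [255,[0,0,0],8.5]
    - [255,[0,0,0],8.5]

```text
clock: 15.45
eef_pos: [0.5094, 0.1201, 0.1944]
tool_rot: [0.585, 0.811, 0.0, 0.0]
ft_force: [0.1, 0.8, -0.6]
grip_width: -0.0001
```

```bash
python3 go.py .611 -.1075 .2;python3 -c "
from h import *
shot('wrist','w6');shot('side','s6')
im=cv2.imread('pics/s6.png');cv2.imwrite('pics/s6z.png',cv2.resize(im[125:335,150:380],None,fx=3.4,fy=2.8))"
```

```text
t 15.45 pos [0.5094 0.1201 0.1944] ydir 18.33 zdir [ 0.001  0.001 -1.   ] w -0.0001 F [ 0.1  0.8 -0.6] j [ 0.23  0.3  -0.01  1.26  0.    1.48]
tool shift mm [-248.    24.9   -5.6]
```

View pics/s6z.png

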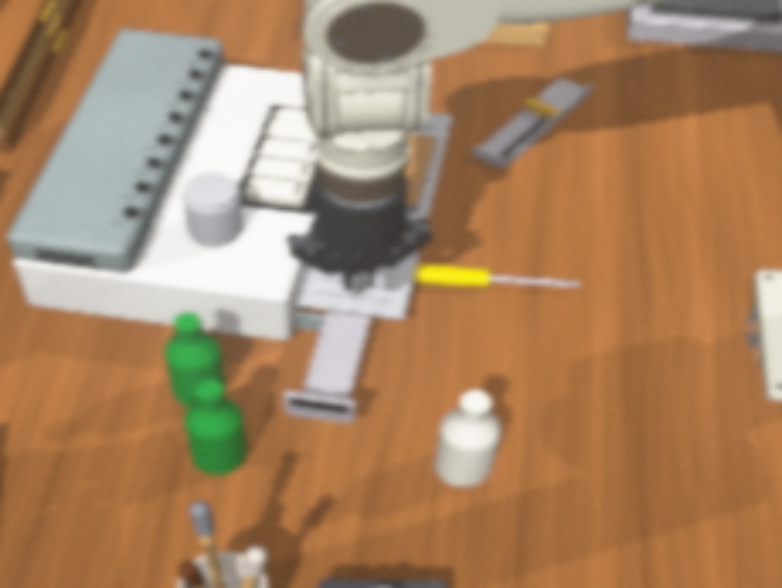

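The guide stays out and the bottle stands. Now the key: jaws along punch x, and move over key two.

Request:
servo_tool:
  increments:
    - [255,[0,0,0],7.2]
    - [255,[0,0,0],7.2]
    - [255,[0,0,0],7.3]
    - [255,[-35,15,0],0]
    - [255,[-40,20,0],0]
    - [255,[-40,20,0],0]
    - [255,[-35,15,0],0]
    - [255,[-20,5,0],0]
    - [255,[0,0,0],0]
    - [255,[0,0,0],0]

```text
clock: 16.55
eef_pos: [0.5751, -0.0538, 0.1937]
tool_rot: [0.725, 0.689, 0.0, -0.0]
ft_force: [-0.5, -1.0, -0.1]
grip_width: 0.0002
```

```bash
python3 go.py .611 -.1075 .14;python3 -c "
from h import *
shot('wrist','w7')"
```

```text
t 16.55 pos [ 0.5751 -0.0538  0.1937] ydir -2.96 zdir [-0.     0.001 -1.   ] w 0.0002 F [-0.5 -1.  -0.1] j [-0.09  0.41  0.15  1.31  0.    1.53]
tool shift mm [-51.8  38.6  53.6]
```

View pics/w7.png

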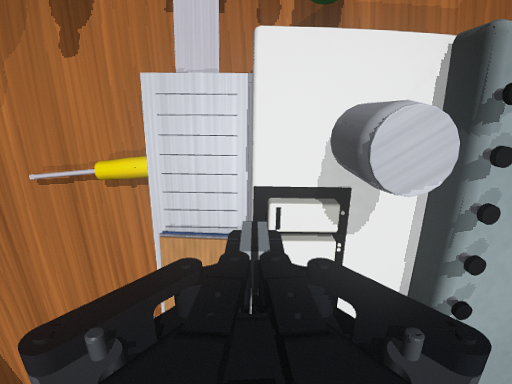

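The first key's cap is at about (305,214). I use it to check the key row.

```bash
python3 -c "
from h import *
c=load('w7'); P=cloud(c)
for p in [(290,208),(320,214),(300,222),(330,205)]: print(p,P[p[1],p[0]].round(4))
im=cv2.imread('pics/w7.png');cv2.imwrite('pics/w7z.png',cv2.resize(im[175:285,240:370],None,fx=5.5,fy=5.4,interpolation=cv2.INTER_CUBIC))
"
```

```text
(290, 208) [ 0.6034 -0.0631  0.1229]
(320, 214) [ 0.6282 -0.0696  0.1233]
(300, 222) [ 0.6117 -0.0763  0.1222]
(330, 205) [ 0.6365 -0.0623  0.1228]
```

View pics/w7z.png

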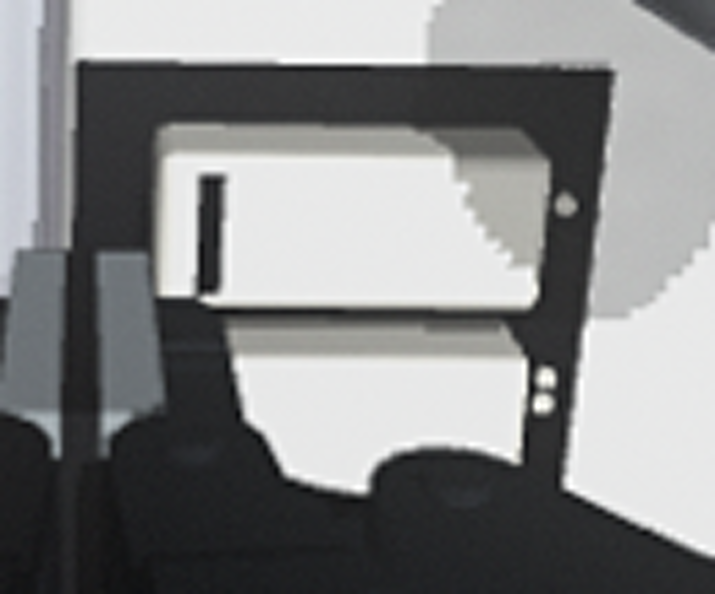

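```bash
python3 -c "
from h import *
c=load('w7')
print(plane(c,[(304,203.2),(304,231.5),(268,220),(339.5,220),(304,240.2)],.123).round(4))
"; python3 go.py .611 -.1075 .14
```

```text
[[ 0.615  -0.0595  0.123 ]
 [ 0.6149 -0.0848  0.123 ]
 [ 0.5849 -0.0727  0.123 ]
 [ 0.6448 -0.076   0.123 ]
 [ 0.6149 -0.0929  0.123 ]]
t 16.6 pos [ 0.575  -0.0531  0.1937] ydir -2.91 zdir [-0.     0.001 -1.   ] w -0.0001 F [-0.4 -1.2 -0.1] j [-0.09  0.41  0.15  1.31  0.    1.53]
tool shift mm [-52.5  38.7  53.6]
```

Request:
servo_tool:
  increments:
    - [255,[-25,20,0],0]
    - [255,[-26,20,0],0]
    - [255,[0,0,20],0]
    - [255,[0,0,25],0]
    - [255,[0,0,15],0]
    - [255,[0,0,0],0]
    - [255,[0,0,0],0]
    - [255,[0,0,0],0]
    - [255,[0,0,0],0]
    - [255,[0,0,0],0]

```text
clock: 17.6
eef_pos: [0.6131, -0.1067, 0.1347]
tool_rot: [0.725, 0.688, 0.001, 0.001]
ft_force: [-0.2, 0.4, 0.4]
grip_width: -0.0
```

```bash
python3 go.py .613 -.1065 .11
```

```text
t 17.6 pos [ 0.6131 -0.1067  0.1347] ydir -3.0 zdir [ 0.002 -0.    -1.   ] w -0.0 F [-0.2  0.4  0.4] j [-0.17  0.53  0.19  1.22  0.    1.45]
tool shift mm [ 0.2 -0.2 24.7]
```

Request:
servo_tool:
  increments:
    - [255,[0,0,6],0]
    - [255,[0,0,4],0]
    - [255,[0,0,4],0]
    - [255,[0,0,4],0]
    - [255,[0,0,4],0]
    - [255,[0,0,3],0]
    - [255,[0,0,0],0]
    - [255,[0,0,0],0]
    - [255,[0,0,0],0]
    - [255,[0,0,0],0]

```text
clock: 18.6
eef_pos: [0.6126, -0.1068, 0.1109]
tool_rot: [0.726, 0.688, 0.0, 0.001]
ft_force: [-5.2, 0.9, 13.2]
grip_width: 0.0001
```

```bash
python3 go.py .613 -.1065 .11
```

```text
t 18.6 pos [ 0.6126 -0.1068  0.1109] ydir -3.03 zdir [ 0.002 -0.    -1.   ] w 0.0001 F [-5.2  0.9 13.2] j [-0.17  0.55  0.15  1.17 -0.    1.45]
tool shift mm [0.3 0.4 0.9]
```

Request:
servo_tool:
  increments:
    - [255,[0,0,1.5],0]
    - [255,[0,0,1],0]
    - [255,[0,0,0],0]
    - [255,[0,0,0],0]
    - [255,[0,0,-5],0]
    - [255,[0,0,-10],0]
    - [255,[0,0,-20],0]
    - [255,[0,0,-40],0]
    - [255,[0,0,-40],0]
    - [255,[0,0,0],0]

```text
clock: 19.6
eef_pos: [0.6159, -0.1074, 0.2276]
tool_rot: [0.725, 0.688, 0.004, 0.005]
ft_force: [1.2, -0.2, 0.5]
grip_width: 0.0002
```

Request:
servo_tool:
  increments:
    - [255,[0,-30,-10],0]
    - [255,[0,-45,0],0]
    - [255,[0,-45,0],0]
    - [255,[0,-45,0],0]
    - [255,[0,-45,0],0]
    - [255,[0,-45,0],0]
    - [255,[0,-10,0],0]
    - [255,[0,0,0],0]
    - [255,[0,0,0],0]
    - [255,[0,0,0],0]

```text
clock: 20.6
eef_pos: [0.3495, -0.093, 0.231]
tool_rot: [0.725, 0.688, 0.0, 0.0]
ft_force: [0.0, 0.3, 0.6]
grip_width: 0.0001
```

```bash
python3 go.py .35 -.1 .2; python3 - <<'E'
from h import *
shot('top','t8'); shot('side','s8')
im=cv2.imread('pics/t8.png'); cv2.imwrite('pics/t8z.png',cv2.resize(im[75:285,60:330],None,fx=2.9,fy=2.8,interpolation=cv2.INTER_CUBIC))
im=cv2.imread('pics/s8.png');cv2.imwrite('pics/s8z.png',cv2.resize(im[125:335,150:380],None,fx=3.4,fy=2.8,interpolation=cv2.INTER_CUBIC))
P=cloud(load('t8'))
for k in [(.6145,-.0725),(.6125,-.1065),(.6105,-.1405),(.6085,-.1745),(.6065,-.208)]:
    m=(np.abs(P[...,0]-k[0])<.02)&(np.abs(P[...,1]-k[1])<.007)&(P[...,2]>.09)&(P[...,2]<.14); print(m.sum(),np.median(P[m],0).round(4))
E
```

```text
t 20.6 pos [ 0.3495 -0.093   0.231 ] ydir -3.0 zdir [ 0.001 -0.    -1.   ] w 0.0001 F [0.  0.3 0.6] j [-0.26 -0.04 -0.31  1.3   0.    1.36]
tool shift mm [-6.9  0.8 31. ]
52 [ 0.6154 -0.0714  0.1219]
50 [ 0.6116 -0.1067  0.1123]
51 [ 0.61   -0.1414  0.1219]
62 [ 0.6088 -0.1752  0.1216]
63 [ 0.6061 -0.2087  0.1222]
```

View pics/t8z.png

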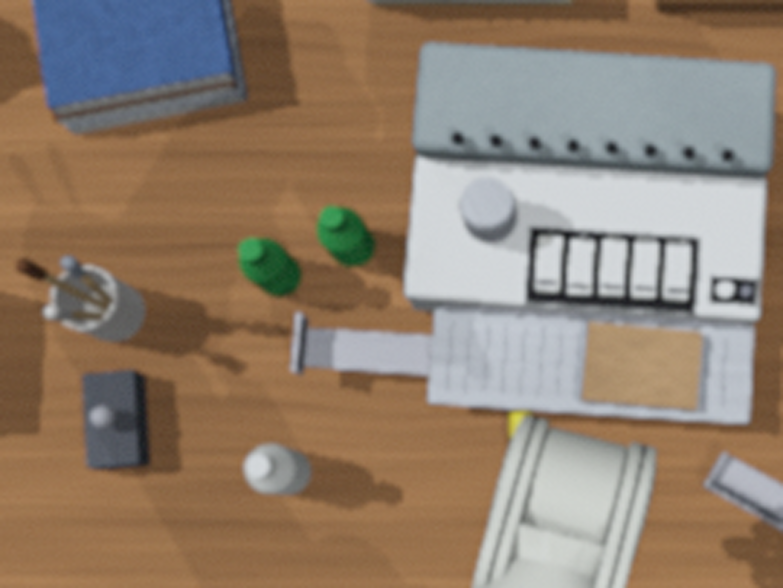

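View pics/s8z.png

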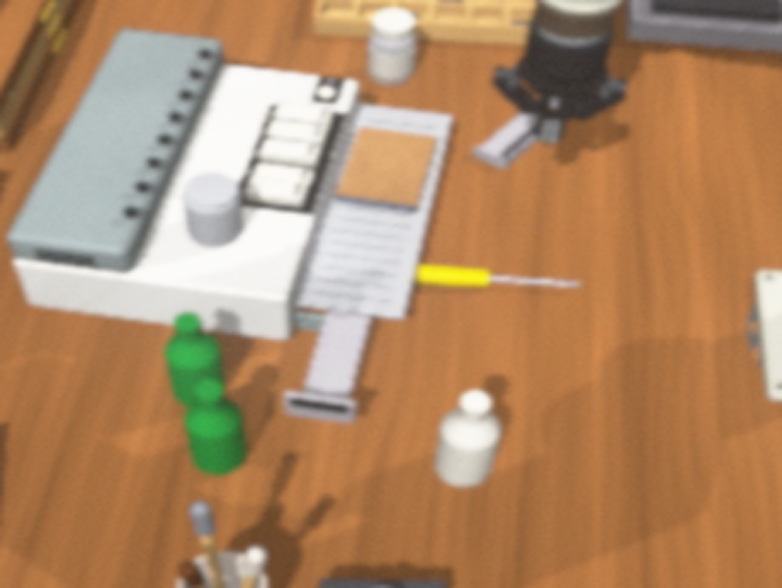

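Key two is latched (top at z 0.112) and the other four are up. The guide is out, the bottle stands, and the arm is clear. I hand in the job.

```bash
python3 -c "
from h import *
print(order.job_done())"
```

```text
the job is handed in; nothing more can be done
None
```

I set up the punch and handed the job in at about 21 s of the 58 s allowed. No verdict was reported.

- **Bottle:** the glue bottle was the one in the guide's way. I gripped it by the neck and cap, lifted it and set it down about 15 cm nearer the robot. In the last side and top pictures it stands upright, well clear of the guide. The jar was not touched.
- **Edge guide:** I pinched the tab and pulled it about 101 mm, until the force rose with no further motion. It stayed out after I let go, and the last pictures show it fully out.
- **Second key:** I pressed it to the bottom. Measured from the top camera afterwards, its cap top is at 112 mm, which means latched. The other four are at about 122 mm, including the rightmost one, which was down at the start and has popped up.
- **Other things:** the arm ended clear of everything, with wrist force about zero. The other loose things look unmoved in the last pictures, but I did not measure them one by one.

One early reading disagreed: the first height estimate for setting the bottle down was slightly high. I lowered it a further 2 mm or so until it touched the bench, with a brief 9 N contact, then let it go. The views differed by up to about 5 mm on the tab and bottle positions, but neither grasp was affected.

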